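# Set the length stop of a dice sawing jig and feed the bone stick up to it

## Robot

A 7-joint arm with a two-finger parallel gripper is mounted at the origin on the work surface. World frame = base frame: x ahead of the robot, y to its left, z up, the work surface at z = 0. Lengths are in m, angles in rad, forces in N, time in s.
With the tool pointing down it reaches from about 0.425 to 0.875 m from the base axis. Payload 8.4 kg.
Tool frame: the origin (TCP) lies at the very end of the fingers, on their centre line; the grasp point (between the pads) lies 19 mm behind it; z points along the fingers, y is the line along which they close (so a half turn about z gives the same grasp; the last joint's range is limited). The gripper opens to 87 mm and grips with 3 to 60 N. Pads are 19 mm wide; open, the fingers measure 117 mm over their backs; the gripper's body (75 mm by 190 mm) begins 51 mm behind the grasp point.
Start: joints at [-1.255, 0.333, 0.04, 1.465, -0.013, 1.343, -0.059], TCP at [0.262, 0.595, 0.223] pointing down, gripper open.
Joint ranges: [-2.58, 2.58], [-0.38, 2.09], [-1.3, 1.39], [0.25, 2.4], [-1.5, 4.64], [0.08, 2.09], [-2.65, 2.65]. Speed limits (rad/s): [2.22, 2.22, 2.79, 2.79, 3.14, 3.14, 3.14].

## Interface

Orientations are given as a unit quaternion [w, x, y, z].
In Python, from plant import sensors, grab_frame, camera_model, r, search_frame gives the robot as it stands. The module is installed in compiled form; this text tells all that it offers.
- The arm moves only by the tool play_rows, never from a script. Its argument "moves" is a list of rows, each a list of 3 entries, a list of its own where there are three numbers: the shift along the tool's x, y, z normalised to -1 to 1, where 1 is 0.025 m, then the turn about the tool's z normalised to -1 to 1, where 1 is 5 degrees, then the finger opening in mm, from 0 to 87. A call has exactly 5 rows; each row shifts and turns the commanded pose from where the row before left it, along the tool's axes as they then stand; what a row does not reach is not made up. A row lasts 1/8 s, in which the tool goes at most 62.5 mm and 10.7 degrees, less where a joint would pass 70% of its speed; a pose out of reach is approached as far as the arm can. A call with a number of a shift or a turn outside -1 to 1 is refused whole. A call with a gripper value outside its range is refused whole. The fingers move at their own pace and stop on an object; "force" is the grip in N (left out, the last holds). Time passes only in rows, so rows that do not move let the fingers close, or fill a call up. It gives the time, the measured TCP pose, the force, the opening and the grip force at its end, in the units of the state.
- sensors.observe(): the state, without advancing time (a new reading comes with each control period).
- grab_frame(name): name is "scene" or "top" or "wrist"; returns the picture (480x640x3 uint8, red, green, blue); there is no depth.
- camera_model(name): a dict with "fx", "fy", "cx", "cy" (pixels), "T" (4x4, takes a point from camera to world coordinates). Camera axes: x right, y down, z forward; pixel columns grow to the right and rows downward; lengths in m; the calibration is good to about 2 mm. A picture is of the moment at which its call begins: read the wrist's pose just before it. camera_model takes no time and is no camera call; for the wrist camera it gives the pose at the moment of the call.
- r.hand_in(): hands the job in; it is judged then, once.
Trained networks look in the newest picture that a camera, given by its name, has taken for a name from the list of things; names that differ only in an ending like _2 or _b are one class to them, and where a whole thing is asked for, a point or a joint stands for the part that bears it (a point fixed in the world has none). Each returns a list of dicts, best first, with "conf" (0 to 1); they miss things now and then, are a little off and sometimes report something else, mostly with a low value. They report only what shows in the picture. A call takes as long as a camera call. They do not tell look-alikes from the thing itself.
- search_frame(camera, label): "bbox" ([left, top, right, bottom] in pixels, round what is visible of it).
The state is a dict: "time": time; "joint_pos": joint angles; "joint_velocities": joint speeds; "effort": joint torques, N m; "eef_pos": TCP position; "tcp_rot": TCP orientation; "contact_force": force on the tool from outside, world axes, zero at the start; "moment": the same for the moment, N m; "finger_gap": opening from 0.0 (shut) to 1.0 (fully open); "finger_force": force on a finger pad.
Only numpy, scipy, OpenCV 4.12 (cv2) and the standard library are available. Lean on these libraries where they do the work, as an engineer would, in place of code of your own. Each camera call takes 0.05 s, during which the arm holds its last target. There are 200 camera calls.

## Task

The next camel-bone sticks are to be sawn four dice long. Push the length stop along its bar towards the saw guide until it drops into the middle of the three notches; then push the bone stick by its tail along its channel, through the saw guide, until its head rests against the stop, without driving the stop out of the notch. Only push with the fingertips: nothing is pinched or picked up, and the dice, the canister and the copper square stay where they are.

Things in the scene. Friction and masses are not known exactly. Their poses are not given: they have to be found in the camera images.
- jig: Fixed wooden sawing jig, board 145 (x) x 402 (y) x 20 mm. Origin on the shelf under the saw slot; y runs along the jig from feed end (y = -210) to stop end (+192), z up; board x = -60 to +85. Channel: centre x = -25, floor z = 20 (board top), two 7 mm high lips, 21 mm apart, y = -196 to -21. Notched steel bar flat on the board: x = 5 to 35, y = 30 to 182, z = 20 to 30.
- saw_slot (a point): Point on the channel floor at the 2 mm saw slot (axes as the jig's). The saw guide round it is four dark wooden cheeks, from 21 mm before to 21 mm behind the slot, 21 mm apart across the channel, each 14 mm thick and 38 mm high; the stick passes between them.
- middle_notch (a point): Mouth of the bar's middle notch, at the bar's top, at jig x = 35, y = 92 mm (fixed). The three V notches, 12 mm wide and 6 mm deep, are cut in the bar's +x edge at jig y = 56, 92 and 128. The stop's plunger nose is 20 mm behind its face, so in the middle notch the stop's face is 20 mm to -y of this point.
- stop (a joint): The stop's place on the bar, m: distance along jig +y from saw slot to stop face. Travel 0.026-0.134; starts at 0.090-0.130, maybe in the last notch. Notches at 0.036, 0.072 (middle) and 0.108. It drags with about 2.5 N; within some 5 mm of a notch the spring plunger snaps it home, ahead of the finger, and the force falls to nothing; 9-12 N push it out again, either way.
- stop_back (a point): Centre of the stop's upright rear (+y) face, 70 mm wide (x) and 27 mm high, the place to push (axes as the jig's). The stop is an aluminium block astride bar and channel, 70 (x) x 40 (y) x 27 mm, at jig z = 31 to 58; its steel front face is 40 mm to -y of this point; its plunger barrel sticks out 42 mm at +x.
- stop_face (a point): Point on the stop's front (-y) face where the stick's head shall rest: on the channel's centre line, 9 mm above the channel floor (axes as the jig's). The steel face reaches from 2 to 34 mm above that floor and is wider than the channel. Parts of the stop: c0 block, c1 face plate, c2 its foot, c3 and c4 the two side plates, c5 and c6 the halves of the plunger barrel.
- rod: Loose camel-bone stick, 18 x 150 (y) x 18 mm, about 95 g, lying in the channel along the jig's y with 1.5 mm play each side; its upper 11 mm stand above the lips; rod_c1 and rod_c2 are its two long sides. Origin at the centre of its underside, axes nearly as the jig's.
- rod_head (a point): Centre of the stick's head (+y) end face, 9 mm above its underside.
- rod_tail (a point): Centre of the stick's tail (-y) end face, 9 mm above its underside; the face is 18 x 18 mm.
- die1: A loose camel-bone die, 16 mm cube, beside the jig on the robot's side; origin at the centre of its underside.
- die2: The other loose camel-bone die, 16 mm cube, on the same side; origin at the centre of its underside.
- canister: Loose open pewter canister, 62 mm across and 62 mm high, with a threaded neck, beyond the jig; origin at the centre of its underside.
- square: Loose copper square gauge lying flat beyond the jig: stock 16 x 75 x 10 mm, blade 90 x 20 x 4 mm; origin on its underside, 42 mm from the stock's centre line.
Things that resemble listed ones, but are neither listed nor needed, are in the scene too. Of the things that look like the rod, the smallest one is meant.

How it is judged:
By the outcome, as a careful person would: the job done as asked, in the order asked, and still so for the second after the job is handed in, with the robot touching nothing.
It also fails if it takes over 54 s, if anything falls off the work surface, if the arm or the gripper's body presses on something with over 40 N, if the wrist force passes 120 N, or if a joint passes its speed limit or range.

## Working session

There is one attempt and no reset: what is moved stays moved. The work goes in short steps, Python scripts to look and compute and a tool call to move; the robot and the scene stay as the last step left them, time stands still between calls to the robot, and variables do not carry over. Pictures are saved under pics/ and viewed, at most 10 in all, crops included, and the job is handed in when it is done.

Besides the shell and the picture viewer there is one more tool, called after "Request:" by a JSON object that holds its "op" and its "data". play_rows: Moves the arm, as the interface text tells. Scaled input: -1 to 1 covers 0.025 m each way for a shift and 5 degrees each way for a turn. Its arguments: {"type":"object","properties":{"moves":{"type":"array","items":{"type":"array"}},"force":{"type":"number"}},"required":["moves"]}

```bash
mkdir -p pics; python3 - <<'E'
from plant import *
import cv2,numpy as np
s=sensors.observe();print({k:np.round(s[k],3).tolist() for k in('time','eef_pos','tcp_rot','contact_force','finger_gap')})
for c in('top','scene'):
    im=grab_frame(c);cv2.imwrite(f'pics/{c}0.png',im[:,:,::-1])
    m=camera_model(c);print(c,m['fx'],m['cx'],m['cy'],np.round(m['T'],4).tolist())
    for l in('rod','stop','jig','saw_slot','die1'):
        print(l,[(np.round(d['bbox']).tolist(),round(d['conf'],2)) for d in search_frame(c,l)][:4])
E
```

```text
{'time': 0.0, 'eef_pos': [0.262, 0.594, 0.222], 'tcp_rot': [-0.0, 0.206, 0.979, -0.001], 'contact_force': [0.109, -0.088, -0.094], 'finger_gap': 1.001}
top 554.9147124513439 313.7707645331848 246.49557079395044 [[0.1138, -0.972, 0.2055, 0.3931], [-0.9935, -0.1105, 0.0275, -0.0579], [-0.0041, -0.2073, -0.9783, 0.9429], [0.0, 0.0, 0.0, 1.0]]
rod [([266.0, 251.0, 355.0, 282.0], 0.94), ([246.0, 346.0, 350.0, 436.0], 0.73), ([435.0, 198.0, 508.0, 305.0], 0.64)]
stop [([179.0, 179.0, 219.0, 241.0], 0.65)]
jig [([151.0, 159.0, 395.0, 313.0], 0.94), ([179.0, 173.0, 219.0, 240.0], 0.29)]
saw_slot [([147.0, 164.0, 395.0, 308.0], 0.97)]
die1 [([182.0, 282.0, 193.0, 294.0], 0.52)]
scene 512.522592347723 317.49303185598006 235.61833553173955 [[-0.6921, 0.6137, -0.3799, 0.8667], [0.7218, 0.5849, -0.3701, 0.2352], [-0.0049, -0.5303, -0.8478, 0.7285], [0.0, 0.0, 0.0, 1.0]]
rod [([387.0, 134.0, 444.0, 232.0], 0.77), ([401.0, 261.0, 413.0, 273.0], 0.72), ([304.0, 215.0, 370.0, 286.0], 0.61), ([176.0, 140.0, 221.0, 232.0], 0.56)]
stop []
jig []
saw_slot [([239.0, 194.0, 474.0, 453.0], 0.77), ([308.0, 215.0, 369.0, 286.0], 0.25)]
die1 [([454.0, 309.0, 463.0, 322.0], 0.74)]
```

View pics/top0.png

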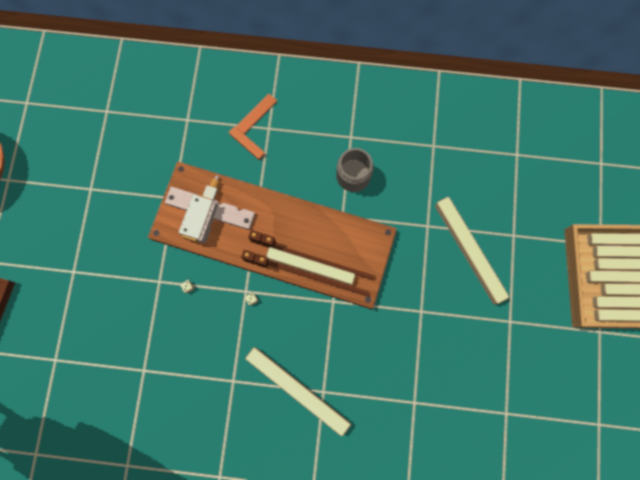

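View pics/scene0.png

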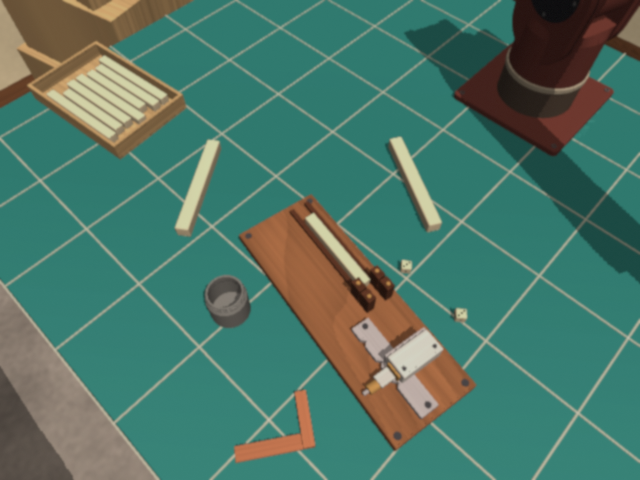

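```bash
cat > h.py <<'E'
import numpy as np,cv2
from scipy.optimize import least_squares
def proj(m,P):
    T=np.array(m['T']);p=(np.atleast_2d(P)-T[:3,3])@T[:3,:3]
    return np.c_[m['fx']*p[:,0]/p[:,2]+m['cx'],m['fy']*p[:,1]/p[:,2]+m['cy']]
def back(m,uv,z):
    T=np.array(m['T']);uv=np.atleast_2d(uv)
    d=np.c_[(uv[:,0]-m['cx'])/m['fx'],(uv[:,1]-m['cy'])/m['fy'],np.ones(len(uv))]@T[:3,:3].T
    return T[:3,3]+d*((z-T[2,3])/d[:,2])[:,None]
def j2w(q,P):
    P=np.atleast_2d(P);c,s=np.cos(q[2]),np.sin(q[2])
    return np.c_[q[0]+c*P[:,0]-s*P[:,1],q[1]+s*P[:,0]+c*P[:,1],P[:,2]]
def w2j(q,P):
    P=np.atleast_2d(P);c,s=np.cos(q[2]),np.sin(q[2]);d=P[:,:2]-q[:2]
    return np.c_[c*d[:,0]+s*d[:,1],-s*d[:,0]+c*d[:,1],P[:,2]]
def rect(m,im,q,z,x=(-.08,.1),y=(-.22,.2),k=1800):
    "jig-plane view: columns = jig y, rows = -jig x"
    P=np.array([[x[1],y[0],z],[x[1],y[1],z],[x[0],y[1],z],[x[0],y[0],z]])
    W,H=int((y[1]-y[0])*k),int((x[1]-x[0])*k)
    A=cv2.getPerspectiveTransform(proj(m,j2w(q,P)).astype(np.float32),np.float32([[0,0],[W,0],[W,H],[0,H]]))
    o=cv2.warpPerspective(im,A,(W,H),flags=cv2.INTER_CUBIC)
    for t in np.arange(np.ceil(y[0]*100),y[1]*100)/100: cv2.line(o,(int((t-y[0])*k),0),(int((t-y[0])*k),8 if round(t*100)%5 else 18),(0,0,255),1)
    return o
E
cat > f.py <<'E'
from h import *
from plant import camera_model
C=np.array([[.085,.192,.02],[.085,-.21,.02],[-.06,-.21,.02],[-.06,.192,.02]])
obs={'top':[[180,164],[397,230],[374,306],[150,238]],'scene':[[396,448],[241,237],[312,197],[474,385]]}
M={c:camera_model(c) for c in obs}
def f(q,cs): return np.concatenate([(proj(M[c],j2w(q,C))-obs[c]).ravel() for c in cs])
for cs in (['top'],['scene'],['top','scene']):
    s=least_squares(f,[.6,.05,.2],args=(cs,));print(cs,s.x.round(4),s.fun.round(1))
q=s.x
np.save('q.npy',q)
A=[]
for z in(.02,.038,.058):
    A.append(rect(M['top'],cv2.imread('pics/top0.png'),q,z,x=(-.07,.09),k=1200))
B=cv2.imread('pics/scene0.png')
cv2.imwrite('pics/r1.png',np.vstack(A))
E
python3 f.py
```

```text
['top'] [ 0.5916  0.0497 -0.1899] [-1.7 -2.2  1.7 -2.   1.2  3.  -1.2  0.6]
['scene'] [ 0.5947  0.0535 -0.1961] [-0.3  2.3 -2.7 -2.3 -0.7 -3.4  3.2  0.6]
['top', 'scene'] [ 0.5934  0.0519 -0.1942] [-2.4 -3.7  0.5 -2.6 -0.4  2.3 -2.3 -1.1 -0.3  0.5 -2.9 -3.2 -1.  -4.3
  2.9 -1.1]
```

View pics/r1.png

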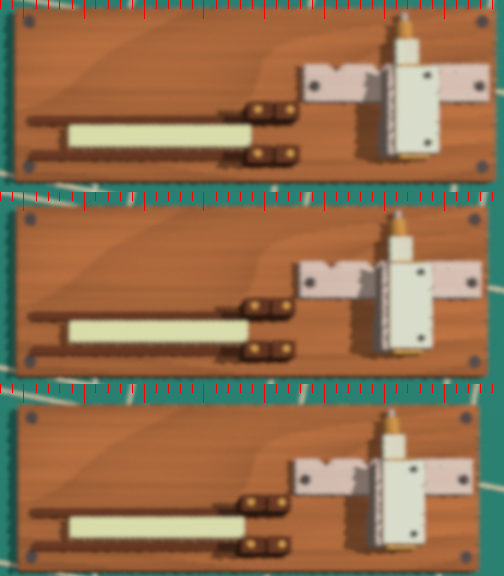

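```bash
cat > to.py <<'E'
import sys
from h import *
from plant import sensors
from scipy.spatial.transform import Rotation as R
q=np.load('q.npy'); s=sensors.observe()
rot=R.from_quat(np.roll(s['tcp_rot'],-1)).as_matrix(); p=np.array(s['eef_pos'])
ang=np.degrees(np.arctan2(rot[1,1],rot[0,1]))-(90+np.degrees(q[2]))
print('t',round(s['time'],2),'jig',(w2j(q,p)[0]*1e3).round(1),'turn units',round(ang/5,2),'F jig',w2j([0,0,q[2]],[s['contact_force']])[0].round(1),'gap',round(s['finger_gap'],2))
if len(sys.argv)>3:
    t=j2w(q,[[float(v)/1e3 for v in sys.argv[1:4]]])[0]
    print('now-axes units',(rot.T@(t-p)/.025).round(2))
    d=w2j(q,[t])[0]-w2j(q,[p])[0]; print('aligned-axes units (-x,+y,-z)',(d*[-1,1,-1]/.025).round(2))
E
python3 - <<'E'
import numpy as np; q=np.load('q.npy')
c,s=np.cos(q[2]),np.sin(q[2])
q[0]+=c*-.0015-s*.0015; q[1]+=s*-.0015+c*.0015; np.save('q.npy',q); print(q)
E
python3 to.py 0 175 100
```

```text
[ 0.59221536  0.05365838 -0.19421631]
t 0.6 jig [-428.5  467.2  222.5] turn units -2.53 F jig [-0.3 -0.7 -0.2] gap 1.0
now-axes units [-19.28  -7.66   4.9 ]
aligned-axes units (-x,+y,-z) [-17.14 -11.69   4.9 ]
```

Request:
{"op": "play_rows", "data": {"moves": [[[-0.9,-0.5,0.1],-0.85,0],[[-0.9,-0.5,0.1],-0.85,0],[[-0.9,-0.5,0.1],-0.83,0],[[-0.9,-0.6,0.1],0,0],[[-0.9,-0.6,0.1],0,0]]}}

```text
time: 1.23
eef_pos: [0.3519, 0.4983, 0.2101]
tcp_rot: [0.0, 0.097, 0.995, 0.0]
contact_force: [1.1, -0.3, 0.7]
finger_gap: 0.524
finger_force: 0.0
```

Request:
{"op": "play_rows", "data": {"moves": [[[-0.9,-0.6,0.2],0,0],[[-0.9,-0.6,0.2],0,0],[[-0.9,-0.6,0.2],0,0],[[-0.9,-0.6,0.2],0,0],[[-0.9,-0.6,0.2],0,0]]}}

```text
time: 1.85
eef_pos: [0.4478, 0.403, 0.185]
tcp_rot: [0.0, 0.097, 0.995, 0.0]
contact_force: [0.8, 1.1, 0.3]
finger_gap: 0.02
finger_force: 0.0
```

Request:
{"op": "play_rows", "data": {"moves": [[[-0.9,-0.6,0.2],0,0],[[-0.9,-0.6,0.2],0,0],[[-0.9,-0.6,0.2],0,0],[[-0.9,-0.6,0.2],0,0],[[-0.4,-0.3,0.2],0,0]]}}

```text
time: 2.48
eef_pos: [0.5335, 0.3167, 0.1599]
tcp_rot: [0.0, 0.098, 0.995, -0.0]
contact_force: [0.5, -0.1, -0.3]
finger_gap: 0.007
finger_force: 0.0
```

```bash
python3 to.py 0 175 100
```

```text
t 2.48 jig [-108.4  246.8  159.9] turn units -0.02 F jig [ 0.5  0.  -0.3] gap 0.01
now-axes units [-4.34 -2.86  2.4 ]
aligned-axes units (-x,+y,-z) [-4.34 -2.87  2.4 ]
```

Then look with the wrist/top camera before descending.

Request:
{"op": "play_rows", "data": {"moves": [[[-0.9,-0.6,0.2],0,0],[[-0.9,-0.6,0.2],0,0],[[-0.9,-0.6,0.3],0,0],[[-0.9,-0.6,0.3],0,0],[[-0.75,-0.45,0.4],0,0]]}}

```text
time: 3.1
eef_pos: [0.6259, 0.2271, 0.1248]
tcp_rot: [0.0, 0.097, 0.995, 0.0]
contact_force: [0.7, 0.5, -0.1]
finger_gap: 0.003
finger_force: 0.0
```

```bash
python3 to.py 0 175 42; python3 - <<'E'
from h import *
from plant import *
q=np.load('q.npy');m=camera_model('wrist');im=grab_frame('wrist')[:,:,::-1].copy()
for z,col in((.02,(0,0,255)),(.058,(255,0,0))):
  for y in np.arange(.03,.2,.02):
    for x in(-.06,-.035,.035,.085):
      u=proj(m,j2w(q,[[x,y,z]]))[0]
      if abs(u).max()<2000: cv2.circle(im,tuple(int(v) for v in u),2,col,-1)
m2=camera_model('top');i2=grab_frame('top')[:,:,::-1].copy()
o=rect(m2,i2,q,.058,x=(-.07,.09),k=1200)
cv2.imwrite('pics/w1.png',im);print(m['T'].round(3) if hasattr(m['T'],'round') else m['T'])
E
```

```text
t 3.1 jig [ -0.4 176.7 124.8] turn units 0.0 F jig [ 0.6  0.6 -0.1] gap 0.0
now-axes units [-0.01 -0.07  3.31]
aligned-axes units (-x,+y,-z) [-0.02 -0.07  3.31]
[[ 0.193  0.942  0.276  0.551]
 [ 0.981 -0.185 -0.054  0.24 ]
 [ 0.001  0.281 -0.96   0.288]
 [ 0.     0.     0.     1.   ]]
```

View pics/w1.png

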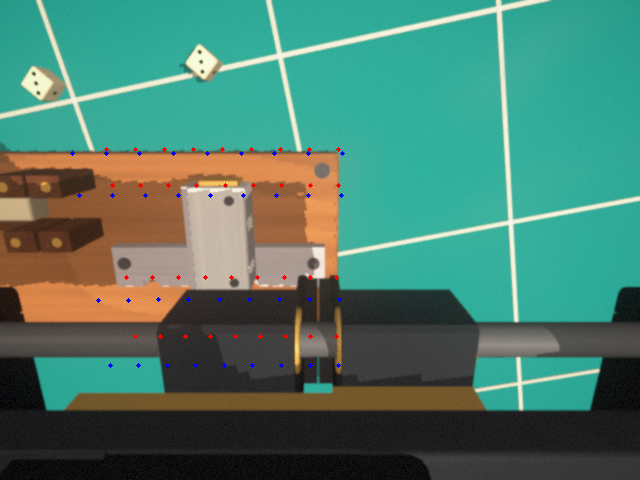

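Request:
{"op": "play_rows", "data": {"moves": [[[0,0,0.8],0,0],[[0,0,0.8],0,0],[[0,0,0.8],0,0],[[0,0,0.8],0,0],[[0,-0.3,0.1],0,0]]}}

```text
time: 3.82
eef_pos: [0.6224, 0.22, 0.0402]
tcp_rot: [-0.001, 0.096, 0.995, -0.001]
contact_force: [0.6, 0.7, -0.7]
finger_gap: 0.002
finger_force: 0.0
```

Request:
{"op": "play_rows", "data": {"moves": [[[0,-0.2,0],0,0],[[0,-0.2,0],0,0],[[0,-0.15,0],0,0],[[0,0,0],0,0],[[0,0,0],0,0]]}}

```text
time: 4.45
eef_pos: [0.6213, 0.2067, 0.0428]
tcp_rot: [0.0, 0.097, 0.995, 0.0]
contact_force: [-0.4, 0.5, 0.3]
finger_gap: 0.005
finger_force: 0.0
```

```bash
python3 to.py
```

```text
t 4.45 jig [ -1.  155.8  42.8] turn units 0.0 F jig [-0.5  0.4  0.3] gap 0.0
```

Request:
{"op": "play_rows", "data": {"moves": [[[0,-0.1,0],0,0],[[0,-0.1,0],0,0],[[0,-0.1,0],0,0],[[0,-0.1,0],0,0],[[0,0,0],0,0]]}}

```text
time: 5.08
eef_pos: [0.6193, 0.1962, 0.0426]
tcp_rot: [-0.0, 0.097, 0.995, -0.0]
contact_force: [0.5, 0.6, 0.2]
finger_gap: 0.008
finger_force: 0.0
```

```bash
python3 to.py
```

```text
t 5.08 jig [ -0.9 145.1  42.6] turn units -0.0 F jig [0.4 0.7 0.2] gap 0.01
```

Request:
{"op": "play_rows", "data": {"moves": [[[0,-0.08,0],0,0],[[0,-0.08,0],0,0],[[0,-0.08,0],0,0],[[0,0,0],0,0],[[0,0,0],0,0]]}}

```text
time: 5.7
eef_pos: [0.6182, 0.191, 0.0426]
tcp_rot: [0.0, 0.097, 0.995, 0.0]
contact_force: [0.5, 2.8, -1.2]
finger_gap: 0.005
finger_force: 1.2
```

Request:
{"op": "play_rows", "data": {"moves": [[[0,-0.08,0],0,0],[[0,-0.08,0],0,0],[[0,-0.08,0],0,0],[[0,0,0],0,0],[[0,0,0],0,0]]}}

```text
time: 6.32
eef_pos: [0.6169, 0.1842, 0.0426]
tcp_rot: [-0.0, 0.097, 0.995, -0.0]
contact_force: [-0.6, 0.9, -0.3]
finger_gap: 0.004
finger_force: 0.5
```

```bash
python3 to.py; cat > look.py <<'E'
import sys
from h import *
from plant import *
q=np.load('q.npy');m=camera_model('top')
o=rect(m,grab_frame('top')[:,:,::-1].copy(),q,.058,x=(-.07,.09),k=1800);cv2.imwrite('pics/'+sys.argv[1],o)
E
python3 look.py t2.png
```

```text
t 6.33 jig [ -1.  132.9  42.6] turn units -0.0 F jig [-0.8  0.8 -0.3] gap 0.0
```

View pics/t2.png

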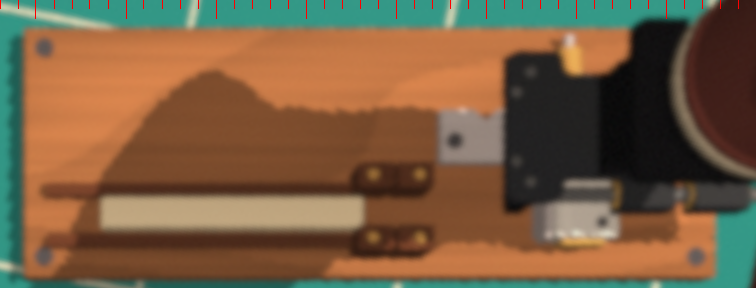

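Request:
{"op": "play_rows", "data": {"moves": [[[0,-0.08,0],0,0],[[0,-0.08,0],0,0],[[0,0,0],0,0],[[0,0,0],0,0],[[0,0,0],0,0]]}}

```text
time: 7.0
eef_pos: [0.6161, 0.1805, 0.0426]
tcp_rot: [-0.0, 0.097, 0.995, -0.0]
contact_force: [0.2, 1.1, 0.3]
finger_gap: 0.006
finger_force: 0.5
```

```bash
cat > st.py <<'E'
# stop's place on the bar: wrist view edge columns at stop's top, x=-0.03
from h import *
from plant import *
q=np.load('q.npy');m=camera_model('wrist');im=grab_frame('wrist')
y=np.arange(.05,.17,.0005);P=np.mean([[im[int(round(v)),int(round(u))].astype(float).mean() if 0<=u<640 and 0<=v<480 else 0 for u,v in proj(m,j2w(q,np.c_[np.full_like(y,x),y,np.full_like(y,.058)]))] for x in(-.03,-.026,-.022,-.018)],0)
g=cv2.GaussianBlur(np.diff(P)[None],(0,0),1.5)[0];i=np.argsort(-abs(g))[:14]
print(sorted((round(y[k]*1e3,1),round(g[k],1)) for k in i))
E
python3 st.py; python3 to.py
```

```text
[(np.float64(78.5), np.float64(8.4)), (np.float64(79.0), np.float64(12.6)), (np.float64(79.5), np.float64(14.0)), (np.float64(80.0), np.float64(11.3)), (np.float64(80.5), np.float64(6.4)), (np.float64(116.5), np.float64(-9.7)), (np.float64(117.0), np.float64(-13.3)), (np.float64(117.5), np.float64(-14.8)), (np.float64(118.0), np.float64(-13.2)), (np.float64(118.5), np.float64(-8.4)), (np.float64(155.5), np.float64(8.2)), (np.float64(156.0), np.float64(9.8)), (np.float64(156.5), np.float64(9.1)), (np.float64(157.0), np.float64(7.0))]
t 7.05 jig [ -1.  129.1  42.6] turn units -0.0 F jig [-0.4  0.6  0.9] gap 0.01
```

Request:
{"op": "play_rows", "data": {"moves": [[[0,-0.06,0],0,0],[[0,0,0],0,0],[[0,0,0],0,0],[[0,0,0],0,0],[[0,0,0],0,0]]}}

```text
time: 7.68
eef_pos: [0.6159, 0.1792, 0.0425]
tcp_rot: [-0.0, 0.097, 0.995, -0.0]
contact_force: [-0.1, 1.1, 0.4]
finger_gap: 0.01
finger_force: 0.4
```

```bash
python3 st.py|tr -d 'a-z._()' >/dev/null; python3 st.py; python3 to.py
```

```text
[(np.float64(77.0), np.float64(7.4)), (np.float64(77.5), np.float64(12.6)), (np.float64(78.0), np.float64(14.9)), (np.float64(78.5), np.float64(12.2)), (np.float64(79.0), np.float64(6.9)), (np.float64(115.0), np.float64(-8.0)), (np.float64(115.5), np.float64(-12.2)), (np.float64(116.0), np.float64(-15.2)), (np.float64(116.5), np.float64(-15.2)), (np.float64(117.0), np.float64(-11.4)), (np.float64(154.0), np.float64(7.2)), (np.float64(154.5), np.float64(9.5)), (np.float64(155.0), np.float64(10.0)), (np.float64(155.5), np.float64(8.4))]
t 7.78 jig [ -1.  127.8  42.5] turn units 0.0 F jig [-1.1  0.6  0.5] gap 0.0
```

Request:
{"op": "play_rows", "data": {"moves": [[[0,-0.06,0],0,0],[[0,0,0],0,0],[[0,0,0],0,0],[[0,0,0],0,0],[[0,0,0],0,0]]}}

```text
time: 8.4
eef_pos: [0.6157, 0.1778, 0.0425]
tcp_rot: [-0.0, 0.097, 0.995, -0.0]
contact_force: [-0.1, -0.0, 0.2]
finger_gap: 0.01
finger_force: 0.0
```

```bash
sed -i 's/print(sorted.*/print([round(1e3*float(np.average(y[:-1][w],weights=abs(g[w])**3)),1) for w in ((y[:-1]>.06)\&(y[:-1]<.09),(y[:-1]>.10)\&(y[:-1]<.13))])/' st.py; python3 st.py; python3 to.py
```

```text
[71.4, 109.4]
t 8.45 jig [ -1.  126.4  42.6] turn units 0.0 F jig [ 0.1 -0.1  0.4] gap -0.0
```

Request:
{"op": "play_rows", "data": {"moves": [[[0,0.3,0],0,0],[[0,0.5,-0.2],0,0],[[0,0.2,-0.8],0,0],[[0,0,-1],0,0],[[0,0,-1],0,0]]}}

```text
time: 9.07
eef_pos: [0.6205, 0.2039, 0.1186]
tcp_rot: [0.0, 0.096, 0.995, 0.0]
contact_force: [1.1, -1.0, 0.1]
finger_gap: 0.007
finger_force: 0.0
```

```bash
python3 st.py; python3 to.py -25 -205 80
```

```text
[71.4, 108.8]
t 9.12 jig [  0.4 153.6 122.5] turn units 0.01 F jig [1.7 0.  3.6] gap -0.0
now-axes units [  1.04 -14.35   1.65]
aligned-axes units (-x,+y,-z) [  1.01 -14.34   1.7 ]
```

Request:
{"op": "play_rows", "data": {"moves": [[[0.1,-1,0],0,0],[[0.1,-1,0],0,0],[[0.1,-1,0],0,0],[[0.1,-1,0],0,0],[[0.1,-1,0],0,0]]}}

```text
time: 9.75
eef_pos: [0.5836, 0.0805, 0.1176]
tcp_rot: [-0.0, 0.097, 0.995, 0.0]
contact_force: [0.3, -0.1, -0.5]
finger_gap: 0.005
finger_force: 0.0
```

Request:
{"op": "play_rows", "data": {"moves": [[[0.1,-1,0],0,0],[[0.1,-1,0],0,0],[[0.1,-1,0],0,0],[[0.1,-1,0],0,0],[[0.1,-1,0],0,0]]}}

```text
time: 10.38
eef_pos: [0.5471, -0.0396, 0.1176]
tcp_rot: [0.0, 0.097, 0.995, 0.0]
contact_force: [-0.1, 0.1, 0.2]
finger_gap: 0.006
finger_force: 0.0
```

Request:
{"op": "play_rows", "data": {"moves": [[[0,-1,0.1],0,0],[[0,-1,0.1],0,0],[[0,-1,0.5],0,0],[[0,-0.5,0.5],0,0],[[0,0,0.3],0,0]]}}

```text
time: 11.0
eef_pos: [0.5302, -0.1246, 0.0792]
tcp_rot: [-0.0, 0.098, 0.995, -0.0]
contact_force: [-0.2, -0.5, 0.2]
finger_gap: 0.004
finger_force: 0.0
```

```bash
python3 to.py -25 -205 30; python3 - <<'E'
from h import *
from plant import *
q=np.load('q.npy');m=camera_model('wrist');im=grab_frame('wrist')[:,:,::-1].copy()
for x in(-.034,-.016):
  for y in(-.175,-.165,-.155):
    cv2.circle(im,tuple(int(round(v)) for v in proj(m,j2w(q,[[x,y,.038]]))[0]),1,(255,0,0),-1)
for P in([-.06,-.21,.02],[.085,-.21,.02],[-.0355,-.196,.027],[-.0145,-.196,.027]):
    cv2.circle(im,tuple(int(round(v)) for v in proj(m,j2w(q,[P]))[0]),2,(0,0,255),-1)
cv2.imwrite('pics/w2.png',im)
E
```

```text
t 11.0 jig [ -26.5 -186.9   79.2] turn units -0.02 F jig [-0.1 -0.5  0.2] gap 0.0
now-axes units [-0.06 -0.72  1.97]
aligned-axes units (-x,+y,-z) [-0.06 -0.72  1.97]
```

View pics/w2.png

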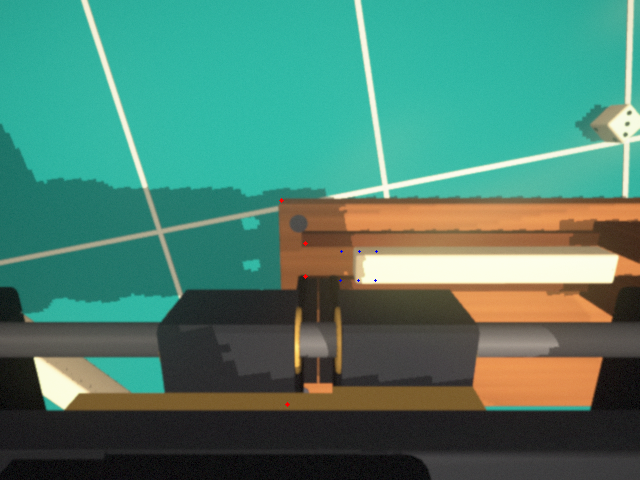

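Request:
{"op": "play_rows", "data": {"moves": [[[-0.06,-0.7,0],0,0],[[0,0,0.5],0,0],[[0,0,0.7],0,0],[[0,0,0.7],0,0],[[0,0,0.05],0,0]]}}

```text
time: 11.68
eef_pos: [0.5276, -0.1408, 0.0293]
tcp_rot: [-0.002, 0.097, 0.995, -0.0]
contact_force: [0.6, -0.3, 0.6]
finger_gap: 0.006
finger_force: 0.0
```

Request:
{"op": "play_rows", "data": {"moves": [[[0,0.3,0],0,0],[[0,0.3,0],0,0],[[0,0.2,0],0,0],[[0,0,0],0,0],[[0,0,0],0,0]]}}

```text
time: 12.3
eef_pos: [0.5328, -0.1218, 0.0315]
tcp_rot: [0.0, 0.097, 0.995, -0.0]
contact_force: [-0.5, 0.4, -0.1]
finger_gap: 0.006
finger_force: 0.0
```

```bash
python3 to.py -25 -180 30
```

```text
t 12.3 jig [ -24.4 -183.7   31.5] turn units 0.0 F jig [-0.6  0.3 -0.1] gap 0.01
now-axes units [0.02 0.15 0.06]
aligned-axes units (-x,+y,-z) [0.02 0.15 0.06]
```

Request:
{"op": "play_rows", "data": {"moves": [[[0,0.15,0.05],0,0],[[0,0.15,0],0,0],[[0,0.15,0],0,0],[[0,0.15,0],0,0],[[0,0.15,0],0,0]]}}

```text
time: 12.92
eef_pos: [0.5364, -0.1031, 0.03]
tcp_rot: [-0.0, 0.097, 0.995, -0.0]
contact_force: [0.7, -0.8, -0.4]
finger_gap: 0.007
finger_force: 0.2
```

Request:
{"op": "play_rows", "data": {"moves": [[[0,0.15,0],0,0],[[0,0.15,0],0,0],[[0,0.15,0],0,0],[[0,0.15,0],0,0],[[0,0.15,0],0,0]]}}

```text
time: 13.55
eef_pos: [0.5401, -0.0847, 0.0301]
tcp_rot: [-0.0, 0.097, 0.995, -0.0]
contact_force: [-0.6, -0.4, -0.5]
finger_gap: 0.005
finger_force: 0.2
```

Request:
{"op": "play_rows", "data": {"moves": [[[0,0.15,0],0,0],[[0,0.15,0],0,0],[[0,0.15,0],0,0],[[0,0.15,0],0,0],[[0,0.15,0],0,0]]}}

```text
time: 14.18
eef_pos: [0.5437, -0.0663, 0.03]
tcp_rot: [-0.0, 0.097, 0.995, -0.0]
contact_force: [0.5, -0.6, -0.6]
finger_gap: 0.008
finger_force: 0.2
```

```bash
python3 to.py -25 -100 30; python3 look.py t3.png
```

```text
t 14.18 jig [ -24.5 -127.1   30. ] turn units 0.0 F jig [ 0.6 -0.5 -0.6] gap 0.01
now-axes units [0.02 1.08 0.  ]
aligned-axes units (-x,+y,-z) [0.02 1.08 0.  ]
```

View pics/t3.png

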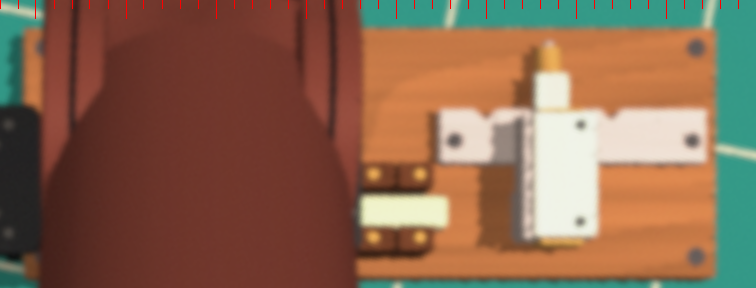

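Request:
{"op": "play_rows", "data": {"moves": [[[0,0.15,0],0,0],[[0,0.15,0],0,0],[[0,0.15,0],0,0],[[0,0.15,0],0,0],[[0,0.15,0],0,0]]}}

```text
time: 14.85
eef_pos: [0.5473, -0.0478, 0.0301]
tcp_rot: [-0.0, 0.097, 0.995, -0.0]
contact_force: [0.5, -1.0, 0.3]
finger_gap: 0.006
finger_force: 0.3
```

Request:
{"op": "play_rows", "data": {"moves": [[[0,0.1,0],0,0],[[0,0.1,0],0,0],[[0,0.1,0],0,0],[[0,0.1,0],0,0],[[0,0,0],0,0]]}}

```text
time: 15.48
eef_pos: [0.5493, -0.038, 0.0301]
tcp_rot: [0.0, 0.097, 0.995, 0.0]
contact_force: [0.1, 0.2, -0.4]
finger_gap: 0.005
finger_force: 0.0
```

```bash
cat > gap.py <<'E'
from h import *
from plant import *
q=np.load('q.npy');m=camera_model('top');im=grab_frame('top')
y=np.arange(.02,.1,.0005);U=proj(m,j2w(q,np.c_[np.full_like(y,-.025),y,np.full_like(y,.038)])).astype(np.float32)
P=cv2.remap(im,U[:,:1].copy(),U[:,1:].copy(),cv2.INTER_LINEAR)[:,0]
print([(round(float(a)*1e3),*map(int,p)) for a,p in zip(y[::4],P[::4])])
E
python3 gap.py; python3 to.py
```

```text
[(20, 102, 50, 40), (22, 101, 53, 42), (24, 121, 89, 70), (26, 176, 163, 128), (28, 225, 224, 181), (30, 239, 241, 203), (32, 241, 244, 208), (34, 241, 244, 208), (36, 241, 243, 208), (38, 241, 244, 209), (40, 241, 244, 209), (42, 241, 244, 209), (44, 241, 244, 209), (46, 241, 244, 209), (48, 241, 244, 209), (50, 241, 244, 209), (52, 241, 244, 209), (54, 241, 244, 209), (56, 241, 244, 209), (58, 239, 240, 203), (60, 225, 220, 176), (62, 182, 159, 119), (64, 141, 99, 66), (66, 128, 83, 52), (68, 120, 85, 64), (70, 107, 88, 78), (72, 106, 94, 87), (74, 130, 116, 109), (76, 178, 160, 149), (78, 202, 182, 169), (80, 196, 179, 165), (82, 213, 204, 185), (84, 235, 234, 219), (86, 241, 243, 231), (88, 241, 244, 234), (90, 241, 244, 233), (92, 241, 244, 232), (94, 241, 244, 232), (96, 241, 244, 232), (98, 241, 244, 232)]
t 15.53 jig [-24.5 -98.3  30.1] turn units 0.0 F jig [ 0.2 -1.2  0.1] gap 0.0
```

Request:
{"op": "play_rows", "data": {"moves": [[[0,0.06,0],0,0],[[0,0.06,0],0,0],[[0,0.06,0],0,0],[[0,0.06,0],0,0],[[0,0,0],0,0]]}}

```text
time: 16.15
eef_pos: [0.5504, -0.0322, 0.03]
tcp_rot: [-0.0, 0.097, 0.995, 0.0]
contact_force: [-0.5, 0.1, -0.1]
finger_gap: 0.005
finger_force: 0.0
```

```bash
python3 gap.py | grep -o '(5[68].*(7[68]'; python3 to.py
```

```text
(56, 242, 244, 210), (58, 242, 244, 210), (60, 240, 242, 207), (62, 233, 233, 192), (64, 212, 201, 158), (66, 175, 152, 117), (68, 137, 111, 88), (70, 110, 92, 82), (72, 107, 94, 88), (74, 130, 116, 109), (76, 179, 161, 149), (78
t 16.2 jig [-24.5 -92.3  30.1] turn units 0.0 F jig [-0.3 -0.5 -0.4] gap 0.01
```

Request:
{"op": "play_rows", "data": {"moves": [[[0,0.04,0],0,0],[[0,0.04,0],0,0],[[0,0.04,0],0,0],[[0,0,0],0,0],[[0,0,0],0,0]]}}

```text
time: 16.82
eef_pos: [0.5509, -0.0293, 0.0301]
tcp_rot: [-0.0, 0.097, 0.995, 0.0]
contact_force: [-0.2, 0.0, 0.2]
finger_gap: 0.003
finger_force: 0.0
```

```bash
python3 gap.py | grep -o '(5[68].*(7[68]'; python3 to.py
```

```text
(56, 242, 244, 210), (58, 242, 244, 210), (60, 241, 243, 208), (62, 234, 234, 193), (64, 216, 204, 161), (66, 196, 173, 133), (68, 177, 154, 119), (70, 141, 123, 101), (72, 114, 101, 91), (74, 131, 116, 109), (76, 179, 161, 150), (78
t 16.88 jig [-24.5 -89.4  30.1] turn units 0.0 F jig [-0.1  0.2  0.2] gap 0.0
```

Request:
{"op": "play_rows", "data": {"moves": [[[0,0.03,0],0,0],[[0,0.03,0],0,0],[[0,0,0],0,0],[[0,0,0],0,0],[[0,0,0],0,0]]}}

```text
time: 17.5
eef_pos: [0.5513, -0.0279, 0.0301]
tcp_rot: [0.0, 0.097, 0.995, 0.0]
contact_force: [0.3, -0.1, -0.4]
finger_gap: 0.001
finger_force: 0.1
```

```bash
python3 gap.py | grep -o '(5[68].*(7[68]'; python3 to.py
```

```text
(56, 242, 244, 210), (58, 242, 244, 210), (60, 240, 243, 207), (62, 234, 234, 193), (64, 216, 205, 161), (66, 197, 175, 135), (68, 189, 164, 126), (70, 170, 147, 115), (72, 136, 119, 100), (74, 135, 121, 110), (76, 179, 161, 150), (78
t 17.55 jig [-24.5 -88.   30.1] turn units 0.0 F jig [-0.3  0.8  0.3] gap 0.01
```

Request:
{"op": "play_rows", "data": {"moves": [[[0,0.03,0],0,0],[[0,0.03,0],0,0],[[0,0,0],0,0],[[0,0,0],0,0],[[0,0,0],0,0]]}}

```text
time: 18.18
eef_pos: [0.5513, -0.0274, 0.0301]
tcp_rot: [-0.0, 0.097, 0.995, -0.0]
contact_force: [-1.6, -5.1, 0.9]
finger_gap: 0.008
finger_force: 2.7
```

```bash
python3 gap.py | grep -o '(5[68].*(8[68]'; python3 to.py
```

```text
(56, 242, 244, 211), (58, 242, 244, 210), (60, 241, 243, 207), (62, 234, 234, 193), (64, 216, 205, 162), (66, 198, 175, 135), (68, 190, 164, 126), (70, 177, 153, 118), (72, 145, 126, 104), (74, 139, 123, 112), (76, 180, 162, 150), (78, 204, 183, 170), (80, 197, 180, 165), (82, 214, 205, 185), (84, 236, 235, 220), (86, 242, 244, 232), (88
t 18.23 jig [-24.5 -87.4  30. ] turn units -0.01 F jig [ 0.  -6.6  1.2] gap 0.01
```

Request:
{"op": "play_rows", "data": {"moves": [[[0,-0.1,0],0,0],[[0,-0.4,0],0,0],[[0,-0.6,-0.4],0,0],[[0,0,-1],0,0],[[0,0,-1],0,0]]}}

```text
time: 18.85
eef_pos: [0.546, -0.0549, 0.0914]
tcp_rot: [0.0, 0.098, 0.995, -0.0]
contact_force: [0.1, 0.9, 0.8]
finger_gap: 0.005
finger_force: 0.0
```

Request:
{"op": "play_rows", "data": {"moves": [[[0,-0.8,-0.8],0,0],[[0,-1,-0.8],0,0],[[0,-1,-0.5],0,0],[[0,-1,0],0,0],[[0,0,0],0,0]]}}

```text
time: 19.48
eef_pos: [0.5271, -0.1498, 0.1435]
tcp_rot: [0.001, 0.099, 0.995, -0.0]
contact_force: [1.0, 0.4, -0.4]
finger_gap: 0.005
finger_force: 0.0
```

```bash
python3 gap.py | grep -o '(5[68].*(8[68]'; python3 to.py; python3 look.py t4.png; python3 - <<'E'
import cv2
from plant import *
im=grab_frame('scene')[:,:,::-1]
a=cv2.resize(im[270:430,310:480],None,fx=3,fy=3,interpolation=cv2.INTER_CUBIC)
cv2.imwrite('pics/s4.png',a)
E
```

```text
(56, 241, 244, 209), (58, 241, 244, 209), (60, 240, 242, 206), (62, 233, 233, 192), (64, 215, 204, 160), (66, 196, 174, 134), (68, 189, 163, 126), (70, 172, 149, 116), (72, 140, 122, 101), (74, 136, 121, 110), (76, 179, 160, 149), (78, 203, 182, 169), (80, 196, 178, 164), (82, 213, 203, 184), (84, 235, 234, 219), (86, 241, 243, 231), (88
t 19.52 jig [ -24.6 -210.3  143.1] turn units -0.03 F jig [-0.8  1.1  0.1] gap 0.0
```

View pics/t4.png

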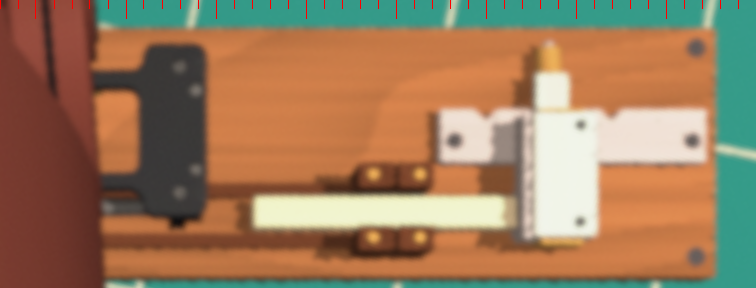

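View pics/s4.png

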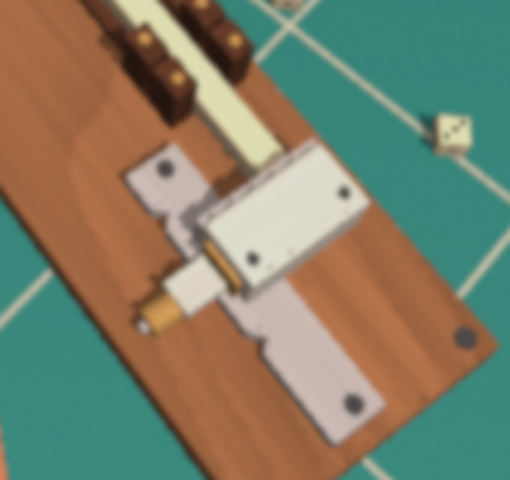

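The picture shows the stop in the middle notch (barrel at column 551, midway between the two notches still visible) and the stick's head at its face (about 510). The profile suggests the stick may have sprung back by some 0.3 mm, so I'll press again gently and retreat slowly.

Request:
{"op": "play_rows", "data": {"moves": [[[0,1,0.5],0,0],[[0,1,0.5],0,0],[[0,1,0.5],0,0],[[0,0.8,0.5],0,0],[[0,0,0.5],0,0]]}}

```text
time: 20.25
eef_pos: [0.5465, -0.0514, 0.0793]
tcp_rot: [-0.0, 0.095, 0.995, 0.0]
contact_force: [-0.5, 0.7, -0.4]
finger_gap: 0.007
finger_force: 0.0
```

```bash
python3 to.py -24.5 -95 30
```

```text
t 20.25 jig [ -24.6 -111.9   79.3] turn units 0.04 F jig [-0.6  0.6 -0.4] gap 0.01
now-axes units [-0.01  0.67  1.97]
aligned-axes units (-x,+y,-z) [-0.    0.68  1.97]
```

Request:
{"op": "play_rows", "data": {"moves": [[[0,0,0.6],0,0],[[0,0,0.6],0,0],[[0,0,0.6],0,0],[[0,0.4,0.05],0,0],[[0,0,0],0,0]]}}

```text
time: 20.88
eef_pos: [0.5485, -0.0425, 0.0339]
tcp_rot: [0.0, 0.096, 0.995, 0.0]
contact_force: [-0.0, 0.1, 0.3]
finger_gap: 0.006
finger_force: 0.0
```

```bash
python3 to.py -24.5 -89 30
```

```text
t 20.88 jig [ -24.3 -102.8   33.9] turn units 0.02 F jig [-0.   0.1  0.3] gap 0.01
now-axes units [0.01 0.55 0.16]
aligned-axes units (-x,+y,-z) [0.01 0.55 0.16]
```

Request:
{"op": "play_rows", "data": {"moves": [[[0,0.2,0.1],0,0],[[0,0.2,0.05],0,0],[[0,0.12,0],0,0],[[0,0,0],0,0],[[0,0,0],0,0]]}}

```text
time: 21.5
eef_pos: [0.5507, -0.0311, 0.0302]
tcp_rot: [0.0, 0.097, 0.995, -0.0]
contact_force: [-0.3, -0.9, -0.1]
finger_gap: 0.01
finger_force: 0.0
```

```bash
python3 to.py -24.5 -88 30
```

```text
t 21.5 jig [-24.4 -91.2  30.2] turn units 0.0 F jig [-0.1 -0.9 -0.1] gap 0.01
now-axes units [0.   0.13 0.01]
aligned-axes units (-x,+y,-z) [0.   0.13 0.01]
```

Request:
{"op": "play_rows", "data": {"moves": [[[0,0.04,0],0,0],[[0,0.04,0],0,0],[[0,0.03,0],0,0],[[0,0.01,0],0,0],[[0,0,0],0,0]]}}

```text
time: 22.12
eef_pos: [0.5512, -0.028, 0.0301]
tcp_rot: [0.0, 0.097, 0.995, -0.0]
contact_force: [0.2, -0.1, 0.9]
finger_gap: 0.004
finger_force: 0.0
```

```bash
python3 to.py; python3 gap.py | grep -o '(5[68].*(8[68]'
```

```text
t 22.12 jig [-24.5 -88.   30.1] turn units 0.0 F jig [ 0.2 -0.   0.9] gap 0.0
(56, 242, 244, 210), (58, 242, 244, 210), (60, 241, 243, 207), (62, 234, 233, 193), (64, 216, 205, 161), (66, 198, 174, 135), (68, 190, 164, 126), (70, 173, 149, 117), (72, 141, 123, 102), (74, 137, 122, 111), (76, 179, 161, 150), (78, 203, 182, 170), (80, 196, 180, 165), (82, 214, 205, 185), (84, 236, 235, 220), (86, 241, 243, 232), (88
```

Request:
{"op": "play_rows", "data": {"moves": [[[0,0.01,0],0,0],[[0,0.01,0],0,0],[[0,0.01,0],0,0],[[0,0,0],0,0],[[0,0,0],0,0]]}}

```text
time: 22.8
eef_pos: [0.5513, -0.0275, 0.0301]
tcp_rot: [-0.0, 0.097, 0.995, -0.0]
contact_force: [-0.3, -2.0, -0.6]
finger_gap: 0.006
finger_force: 0.7
```

```bash
python3 to.py; python3 gap.py | grep -o '(6[68].*(8[68]'
```

```text
t 22.8 jig [-24.5 -87.5  30.1] turn units 0.0 F jig [ 0.1 -2.  -0.6] gap 0.01
(66, 197, 174, 135), (68, 190, 164, 126), (70, 173, 150, 117), (72, 141, 123, 101), (74, 137, 122, 111), (76, 179, 161, 150), (78, 204, 183, 170), (80, 196, 180, 165), (82, 214, 205, 185), (84, 236, 235, 220), (86, 241, 243, 232), (88
```

Request:
{"op": "play_rows", "data": {"moves": [[[0,-0.02,0],0,0],[[0,-0.04,0],0,0],[[0,-0.1,0],0,0],[[0,-0.4,0],0,0],[[0,-0.5,0],0,0]]}}

```text
time: 23.48
eef_pos: [0.546, -0.0541, 0.0301]
tcp_rot: [-0.0, 0.097, 0.995, -0.0]
contact_force: [-0.4, -1.0, -0.2]
finger_gap: 0.007
finger_force: 0.0
```

Request:
{"op": "play_rows", "data": {"moves": [[[0,-0.2,-0.5],0,0],[[0,0,-1],0,0],[[0,0,-1],0,0],[[0,0,-0.5],0,0],[[0,0,0],0,0]]}}

```text
time: 24.1
eef_pos: [0.5459, -0.0582, 0.106]
tcp_rot: [0.001, 0.097, 0.995, 0.0]
contact_force: [0.6, -0.2, -0.5]
finger_gap: 0.008
finger_force: 0.0
```

```bash
python3 to.py; python3 gap.py | grep -o '(6[68].*(8[68]'; python3 -c "
from plant import r
print(r.hand_in())"
```

```text
t 24.1 jig [ -23.9 -118.7  106. ] turn units 0.0 F jig [ 0.6 -0.1 -0.5] gap 0.01
(66, 198, 175, 135), (68, 191, 165, 128), (70, 174, 150, 117), (72, 141, 123, 102), (74, 137, 122, 111), (76, 180, 162, 151), (78, 204, 184, 171), (80, 197, 181, 166), (82, 214, 206, 186), (84, 236, 236, 221), (86, 242, 244, 233), (88
the job is handed in; nothing more can be done
None
```

The job is handed in at 24.1 s: the stop sits in the middle notch, the bone stick's head rests against it, and the robot is clear of everything; the hand-in returned no verdict.

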